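Clamp the headplate of a mini fermenter

TASK

Close up the bench-top mini fermenter: push the open clamp strap round over the headplate with a finger until it is fully home under the head of the opposite tie rod, and then push its cam lever all the way down, towards the strap's hinge, so that the foot clamps the headplate, and move clear. It is all done by pushing: nothing is picked up, the headplate stays seated on the glass, and the two bottles and the beaker stay where they stand.

Things in the scene. Friction and masses are not known exactly. Their poses are not given: they have to be found in the camera images.
- fermenter: Fixed on the bench: white base plate 200 x 220 x 22 mm, glass vessel 90 mm across with the headplate on its rim, tie rods 70 mm either side of the vessel's axis. Origin on the bench at that axis; z up; +y to the rod with the strap's hinge, -y to the rod with the headed stud; the strap opens to -x (roughly to the robot).
- pivot (a point): Point on the upright hinge axis of the strap, on the +y tie rod, at the strap's top face (176 mm above the bench). A cap nut of 18 mm diameter covers it up to 191 mm above the bench.
- stud (a point): Axis of the headed stud on the -y tie rod, at the height of the strap's top face (176 mm above the bench). Its round head, 20 mm diameter, reaches from 177 to 186 mm above the bench; the strap's slot goes round the neck beneath it.
- strap (a joint): Angle of the clamp strap about its upright hinge, rad. 0 = fully home, across the headplate with its slotted end round the stud's neck, against a stop; grows as it opens (clockwise from above) to 1.6; starts at 0.9 to 1.45. Stays where left; needs about 1.2 N at the flange. Steel bar 26 mm wide, 8 mm thick (168 to 176 mm above the bench), 163 mm long from the hinge axis.
- strap_push (a point): Middle of the outer face of the strap's push flange: plate 44 mm long along the strap, 5 mm thick, 164 to 184 mm above the bench, on the strap's rear edge 125 mm from the hinge axis, 18 mm off the centre line. Push this face to swing the strap home; the point's x axis points the way of the push (so -x leaves the face), its y axis along the strap to the hinge, z up.
- lever (a joint): Angle of the cam lever on the strap, rad. 0 = upright; grows as it is pushed over towards the strap's hinge, to 1.40 = all the way down on its stop, lying nearly flat along the strap. Starts at 0 to 0.25. Stays where it is left; takes about 3 to 5 N near its end. Turning it down lowers the foot by 6.5 mm.
- lever_axle (a point): Centre of the lever's level axle, which lies across the strap, 70 mm from the strap's hinge axis and 192 mm above the bench. It moves with the strap; its x axis points the way the strap closes, its y axis along the strap to the hinge, z up.
- lever_end (a point): Free end of the cam lever, 71 mm from the axle. The last 34 mm is a black paddle 22 mm wide (along the axle) and 10 mm thick; the rest is a steel bar 12 x 8 mm. Its z axis points along the lever outwards, its y axis out of the face that goes down first (so -y points off the face that is pushed), x along the axle.
- foot: Round rubber foot of the clamp, 28 mm diameter, 6 mm thick, sprung, under the middle of the strap below the lever axle. Origin at the centre of its underside, 3 mm above the headplate when the lever is upright; with the strap home and the lever down it presses on the headplate with about 10 N.
- headplate: Loose round steel headplate, 100 mm diameter, 8 mm thick, 0.45 kg, on the glass rim with a plug inside it; top face 148 mm above the bench. Low plugs reach 157 mm above the bench on its -x half; ports and a vent filter reach 172 mm on its +x half. Origin at the centre of its underside.
- bottle_a: Bystander: glass bottle with red cap, 56 mm diameter, 105 mm tall, standing on the bench. Origin at the centre of its underside.
- bottle_b: Bystander: a second such bottle, 56 mm diameter, 105 mm tall. Origin at the centre of its underside.
- beaker: Bystander: open steel beaker, 60 mm diameter, 75 mm tall. Origin at the centre of its underside.
Not all that is in view belongs to the job. What is shaped like the headplate but green is not meant.

How it is judged:
On the way, in this order (a step that is already met when the one before it is completed fails the run):
1. the strap is fully home across the headplate, its lever still up (value of joint strap below 0.05 rad and value of joint lever below 0.6 rad), for 0.2 s.
2. the cam lever is all the way down and the foot presses on the headplate (value of joint strap below 0.05 rad and value of joint lever above 1.3 rad and contact force between foot and headplate above 4 N), for 0.2 s.
At the end, for the whole second after the job is handed in: The strap is home (within 0.05 rad), the lever is down (at least 1.30 of 1.40 rad), the foot presses on the headplate with more than 4 N, the headplate sits level on the glass within 6 mm of where it was, and the bottles and the beaker stand upright within 20 mm of where they were (all of step 2 and distance of headplate from where it was at the start of the episode below 0.006 m and angle between headplate's own z axis and vertical below 0.04 rad and distance of each of bottle_a, bottle_b, beaker from where it was at the start of the episode below 0.02 m and angle between each of bottle_a, bottle_b, beaker's own z axis and vertical below 0.1 rad); the robot touches nothing.
It fails at once if the lever is pushed down before the strap is home (value of joint strap above 0.12 rad and value of joint lever above 0.8 rad).
It fails at once if the headplate is lifted or shoved off its seat (distance of headplate from where it was at the start of the episode above 0.008 m).
It fails at once if a bottle or the beaker is moved or picked up (distance of any of bottle_a, bottle_b, beaker from where it was at the start of the episode above 0.02 m).
It also fails if it takes over 54 s, if anything falls off the work surface, if the arm or the gripper's body presses on something with over 40 N, if the wrist force passes 120 N, or if a joint passes its speed limit or range.

ROBOT

A 6-joint arm with a two-finger parallel gripper is mounted at the origin on the work surface. World frame = base frame: x ahead of the robot, y to its left, z up, the work surface at z = 0. Lengths are in m, angles in rad, forces in N, time in s.
With the tool pointing down it reaches from about 0.325 to 0.9 m from the base axis. Payload 6.1 kg.
Tool frame: the origin (TCP) lies between the finger pads; the fingertips stand 11 mm ahead of it and the grasp point (between the pads) lies 8 mm behind it; z points along the fingers, y is the line along which they close (so a half turn about z gives the same grasp; the last joint's range is limited). The gripper opens to 85 mm and grips with 20 to 120 N. Pads are 22 mm wide; open, the fingers measure 114 mm over their backs; the gripper's body (76 mm by 85 mm) begins 54 mm behind the grasp point. The pads swing forward as they close: fully open they stand 13 mm farther back than shut.
Start: joints at [-1.226, 0.22, 1.526, -0, 1.395, -0.126], TCP at [0.283, -0.557, 0.242] pointing down, gripper open.
Joint ranges: [-2.98, 2.98], [-0.91, 2.08], [0.09, 2.57], [-1.24, 4.39], [0.2, 2.65], [-2.68, 2.68]. Speed limits (rad/s): [2.57, 2.57, 3.01, 3.14, 3.14, 3.14].

INTERFACE

Orientations are given as a 3x3 rotation matrix whose columns are the frame's x, y, z axes.
In Python, from station import read_state, get_image, job_done gives the robot as it stands.
- The arm moves only by the tool servo_tool, never from a script. Its argument "motion" is text: rows parted by semicolons, each of 5 numbers parted by spaces: the opening in per cent of the stroke, from 0 (shut) to 100 (fully open), then the shift along the tool's x, y, z in cm, then the turn about the tool's z in rad. A call has 1 to 12 rows; each row is the pose to reach, as a shift and turn from the pose commanded when the call began, along the tool's axes at that moment; what a row does not reach only later rows make up. A row lasts 1/8 s, in which the tool goes at most 62.5 mm and 10.7 degrees, less where a joint would pass 70% of its speed; a pose out of reach is approached as far as the arm can. A call with a gripper value outside its range is refused whole. The fingers move at their own pace and stop on an object; "newtons" is the grip in N (left out, the last holds). Time passes only in rows, so rows that repeat a pose let the fingers close. It gives the time, the measured TCP pose, the force, the opening and the grip force at its end, in the units of the state.
- read_state(): the state, without advancing time (a new reading comes with each control period).
- get_image(name): name is "side" or "top"; returns a dict with "frame" (400x640x3 uint8, red, green, blue), "range_z" (400x640 float32, m along the optical axis (not along the pixel's ray), 0 where there is no reading), "fov_y" (degrees; the focal length in pixels is half the picture's height over the tangent of half this angle, whatever the lens; pixels are square), "cx", "cy" (the principal point, pixels), "k1" (the pictures are not rectified: a ray, as slopes to the right and down, at radius r is drawn at 1 + k1 r^2 times it, then the intrinsics apply), "rvec" (rotation vector, rad) and "tvec" (3), from world to camera coordinates, as OpenCV has them. Camera axes: x right, y down, z forward; pixel columns grow to the right and rows downward; lengths in m; the calibration is good to about 2 mm. A picture is of the moment at which its call begins.
- job_done(): hands the job in; it is judged then, once.
The state is a dict: "clock": time; "q": joint angles; "joint_vel": joint speeds; "tau": joint torques, N m; "tool_pos": TCP position; "orientation": TCP orientation; "force": force on the tool from outside, world axes, zero at the start; "ft_torque": the same for the moment, N m; "opening": finger opening in m; "grip_force": force on a finger pad.
Only numpy, scipy, OpenCV 4.12 (cv2) and the standard library are available. Lean on these libraries where they do the work, as an engineer would, in place of code of your own. Each camera call takes 0.05 s, during which the arm holds its last target. There are 200 camera calls.

## Working session

There is one attempt and no reset: what is moved stays moved. The work goes in short steps, Python scripts to look and compute and a tool call to move; the robot and the scene stay as the last step left them, time stands still between calls to the robot, and variables do not carry over. Pictures are saved under pics/ and viewed, at most 10 in all, crops included, and the job is handed in when it is done.

Besides the shell and the picture viewer there is one more tool, called as a command line: name --argument value ..., lists and objects as JSON in quotes. servo_tool: Moves the arm, as the interface text tells. Its arguments: {"type":"object","properties":{"motion":{"type":"string"},"newtons":{"type":"number"}},"required":["motion"]}

```bash
mkdir -p pics; cat > h.py <<'E'
import numpy as np, cv2
from station import read_state, get_image, job_done
def cam(n):
    d=get_image(n); d['R']=cv2.Rodrigues(np.array(d['rvec'],float))[0]; d['t']=np.array(d['tvec'],float).ravel()
    d['f']=200/np.tan(np.radians(d['fov_y'])/2); return d
def pts(d,uv):
    "pixel -> world points using range"
    uv=np.atleast_2d(uv).astype(float); K=np.array([[d['f'],0,d['cx']],[0,d['f'],d['cy']],[0,0,1]])
    n=cv2.undistortPoints(uv[:,None],K,np.array([d['k1'],0,0,0,0.]))[:,0]
    return n
def rng(d,uv):
    uv=np.atleast_2d(uv); n=pts(d,uv); z=d['range_z'][uv[:,1].astype(int),uv[:,0].astype(int)]
    return (np.c_[n,np.ones(len(n))]*z[:,None]-d['t'])@d['R']
def plane(d,uv,h):
    n=pts(d,uv); r=np.c_[n,np.ones(len(n))]@d['R']; c=-d['R'].T@d['t']
    return c+r*((h-c[2])/r[:,2])[:,None]
def cloud(d):
    v,u=np.mgrid[:400,:640]; uv=np.c_[u.ravel(),v.ravel()]
    return rng(d,uv).reshape(400,640,3)
def save(d,name,crop=None,s=1):
    im=d['frame'][:,:,::-1]
    if crop: im=im[crop[1]:crop[3],crop[0]:crop[2]]
    cv2.imwrite('pics/'+name,cv2.resize(im,None,fx=s,fy=s,interpolation=cv2.INTER_CUBIC))
E
python3 - <<'E'
from h import *
for n in('side','top'):
    d=cam(n); save(d,n+'1.png',s=1.25); print(n,-d['R'].T@d['t'],d['R'][2],d['f'],d['k1'])
    P=cloud(d); np.save(n+'.npy',P); print((d['range_z']>0).mean())
    # heights map
    m=(d['range_z']>0)&(P[...,2]>0.16)&(P[...,2]<0.2); v,u=np.nonzero(m); print(len(u),u.min() if len(u) else 0,u.max() if len(u) else 0)
print(read_state()['force'],read_state()['orientation'])
E
```

```text
side [0.24575441 0.62264361 0.97627213] [ 0.330943   -0.54704969 -0.768904  ] 411.44779362371753 -0.004870678650059781
0.99613671875
5601 0 599
top [0.32670267 0.05932077 1.23569867] [ 0.22863864 -0.02667637 -0.9731458 ] 466.5506541439729 0.03379977556947986
0.99590625
845 254 322
[ 0.46120699  0.63818572 -0.72009225] [[ 8.91193610e-01  4.53622747e-01 -5.94570250e-04]
 [ 4.53623083e-01 -8.91192106e-01  1.65196521e-03]
 [ 2.19492684e-04 -1.74193163e-03 -9.99998459e-01]]
```

View pics/side1.png

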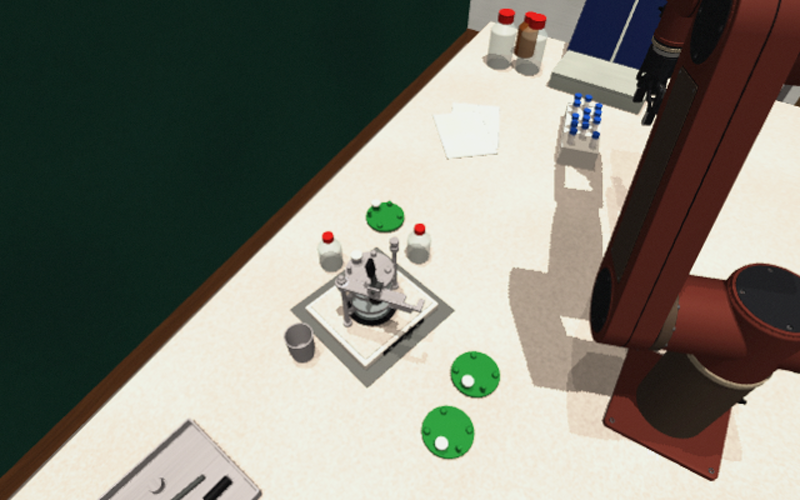

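View pics/top1.png

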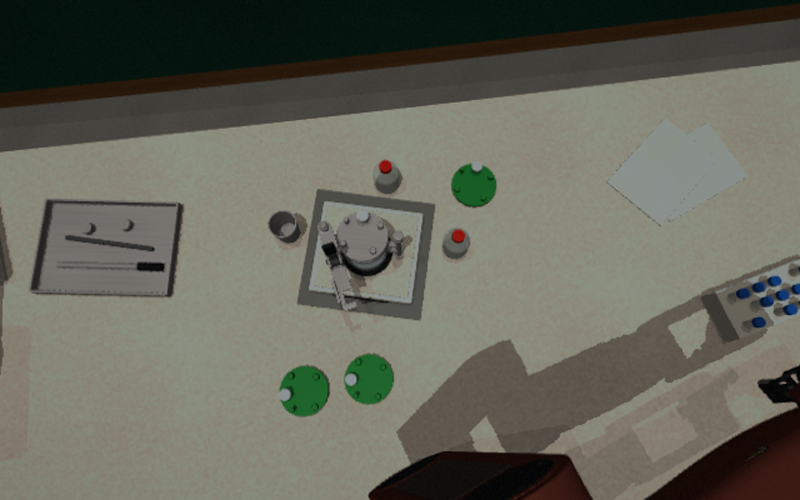

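The fermenter is at about (372,300) in the side view and (365,245) in the top view. The strap runs from its hinge at top-view (323,228) to its free end at (345,305). The stud is at (398,243), the bottles at (386,175) and (457,242), and the beaker at (285,226). Next I'll measure these points.

```bash
python3 - <<'E'
from h import *
d=cam('top'); s=cam('side'); save(d,'topc.png',(215,120,385,270),4.6); save(s,'sidec.png',(220,160,390,310),4.6)
for nm,c in(('top',d),('side',s)):
    P=cloud(c); ok=c['range_z']>0
    fr=c['frame'].astype(int)
    reg=ok&(P[...,0]>.35)&(P[...,0]<.85)&(P[...,1]>-.25)&(P[...,1]<.4)
    red=reg&(fr[...,0]>150)&(fr[...,1]<60)&(fr[...,2]<60)
    n,l,st,ce=cv2.connectedComponentsWithStats(red.astype(np.uint8))
    for i in range(1,n):
        if st[i,4]>15: print(nm,'red',ce[i],P[l==i].mean(0).round(3))
    for lo,hi in((.018,.026),(.14,.152),(.164,.180),(.180,.195),(.195,.28)):
        m=reg&(P[...,2]>lo)&(P[...,2]<hi); 
        n,l,st,ce=cv2.connectedComponentsWithStats(m.astype(np.uint8),connectivity=8)
        for i in range(1,n):
            if st[i,4]>8:
                Q=P[l==i]; (cx,cy),(a,b),an=cv2.minAreaRect(Q[:,:2].astype(np.float32)); print(nm,lo,hi,ce[i].round(0),st[i,4],'mean',Q.mean(0).round(3),'rect',np.round([cx,cy,a,b,an],3))
E
```

```text
top 0.018 0.026 [392. 141.] 15 mean [ 0.754 -0.175  0.022] rect [ 7.5300e-01 -1.7600e-01  1.7000e-02  1.0000e-02  5.8141e+01]
top 0.018 0.026 [365. 151.] 12 mean [ 0.735 -0.099  0.023] rect [ 7.3600e-01 -9.9000e-02  8.0000e-03  1.1000e-02  7.9722e+01]
top 0.018 0.026 [386. 158.] 14 mean [ 0.708 -0.151  0.023] rect [ 7.0900e-01 -1.5100e-01  1.0000e-02  1.1000e-02  5.6486e+01]
top 0.018 0.026 [306. 202.] 2073 mean [0.612 0.078 0.023] rect [ 0.621  0.113  0.22   0.203 75.304]
top 0.018 0.026 [223. 181.] 15 mean [0.698 0.296 0.022] rect [6.9800e-01 2.9600e-01 6.0000e-03 3.0000e-02 6.7496e+01]
top 0.018 0.026 [256. 217.] 409 mean [0.588 0.215 0.023] rect [6.0400e-01 2.0900e-01 5.3000e-02 1.2900e-01 8.2434e+01]
top 0.018 0.026 [286. 288.] 10 mean [0.393 0.154 0.023] rect [3.9500e-01 1.5500e-01 1.5000e-02 7.0000e-03 3.9669e+01]
top 0.018 0.026 [306. 293.] 21 mean [0.377 0.105 0.022] rect [3.770e-01 1.050e-01 1.300e-02 1.300e-02 8.268e+01]
top 0.018 0.026 [231. 302.] 11 mean [0.378 0.298 0.023] rect [3.7700e-01 2.9800e-01 4.0000e-03 1.6000e-02 7.1581e+01]
top 0.018 0.026 [253. 301.] 17 mean 
[... 3013 characters left out ...]
ect [0.652 0.141 0.007 0.01  6.329]
side 0.164 0.18 [303. 236.] 589 mean [0.562 0.169 0.174] rect [ 0.566  0.169  0.176  0.034 11.284]
side 0.18 0.195 [315. 193.] 45 mean [0.603 0.048 0.184] rect [6.0300e-01 4.8000e-02 1.8000e-02 1.9000e-02 4.5191e+01]
side 0.18 0.195 [272. 224.] 39 mean [0.638 0.184 0.186] rect [6.3800e-01 1.8200e-01 1.7000e-02 1.3000e-02 6.9149e+01]
side 0.18 0.195 [300. 233.] 45 mean [0.566 0.175 0.188] rect [5.6400e-01 1.7100e-01 3.1000e-02 1.7000e-02 5.5451e+01]
side 0.18 0.195 [319. 243.] 47 mean [0.514 0.172 0.183] rect [5.1400e-01 1.7200e-01 4.4000e-02 7.0000e-03 1.0163e+01]
side 0.195 0.28 [298. 221.] 204 mean [0.573 0.171 0.227] rect [0.573 0.167 0.027 0.029 7.14 ]
```

View pics/topc.png

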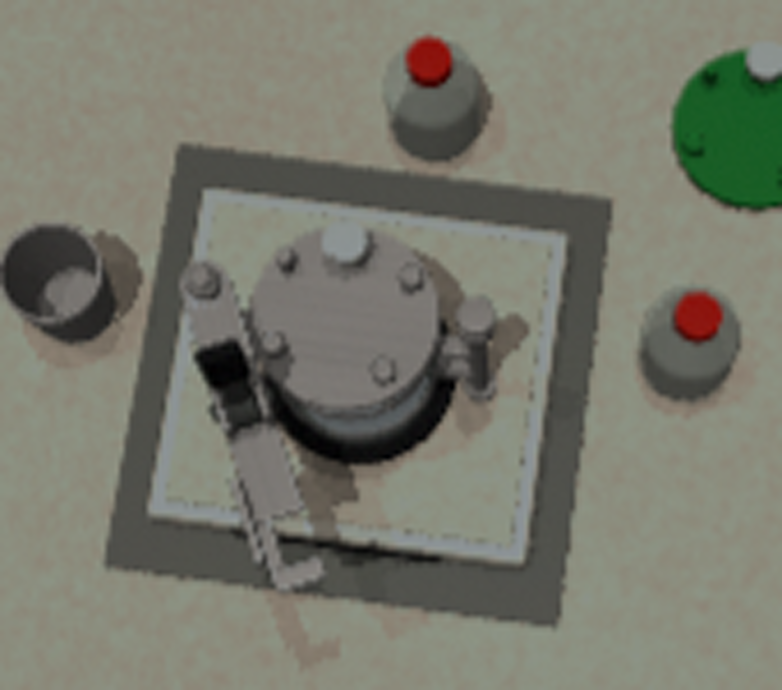

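View pics/sidec.png

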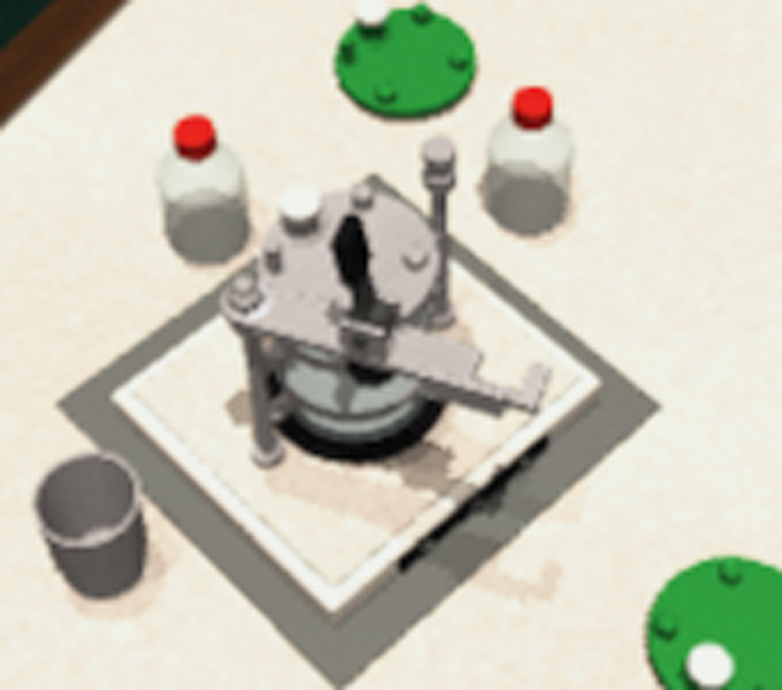

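Measured: pivot (0.638, 0.182), stud (0.604, 0.047), 139 mm apart (expected 140). The headplate centre is (0.621, 0.113), and the strap is at about 1.11 rad. The flange is at (0.514, 0.171), which agrees with the pivot geometry. The lever stands nearly upright. I'll approach behind the flange with the fingers shut, tool x opposite to the push direction.

servo_tool --motion "0 0 0 -5 0; 0 3 -3 -10 -0.1; 0 6 -7 -10 -0.25; 0 10 -11 -10 -0.4; 0 15 -16 -10 -0.55; 0 19 -21 -10 -0.7; 0 23.5 -25.5 -10 -0.85; 0 28 -30 -10 -1.0; 0 32 -34.5 -10 -1.15; 0 36 -39 -10 -1.31; 0 40 -43.5 -10 -1.31; 0 44 -48 -10 -1.31"

```text
clock: 1.7
tool_pos: [0.4573, 0.0698, 0.3425]
orientation: [[-0.209, 0.978, 0.001], [0.978, 0.209, -0.0], [-0.0, 0.001, -1.0]]
force: [0.3, 0.2, 0.3]
opening: -0.0004
grip_force: 0.0
```

```bash
cat > g.py <<'E'
from h import *
pv=np.array([.638,.182]); home=np.arctan2(-.135,-.034)
def go(th,r,back,z,dyaw=0):
    "tool shift to: r along strap, back behind centre line at strap angle th; tool x = -n"
    s=read_state(); R=np.array(s['orientation']); p=np.array(s['tool_pos'])
    a=home-th; u=np.array([np.cos(a),np.sin(a)]); n=np.array([-u[1],u[0]])
    t=np.r_[pv+r*u-back*n,z]; x=np.array([*-n,0])
    d=R.T@(t-p)*100; xx=R.T@x; return d.round(2),round(float(np.arctan2(xx[1],xx[0])),3)
E
python3 -c "
from g import *
s=read_state();print(s['clock'],s['tool_pos'],s['q'],s['force'],s['opening'],go(1.11,.13,.056,.30),go(1.11,.13,.056,.178))"
```

```text
1.7 [0.45727726 0.06983177 0.34247878] [-1.91008310e-02 -2.27024789e-01  1.78752812e+00 -1.45943477e-04
  1.58018335e+00 -2.29266705e-01] [0.31941792 0.18181684 0.26655042] -0.0003988784309892014 (array([12.75,  6.99,  4.25]), -0.004) (array([12.75,  6.98, 16.45]), -0.004)
```

servo_tool --motion "0 4 2.3 0 0; 0 8.5 4.7 0 0; 0 12.8 7 0 0; 0 12.8 7 5 0; 0 12.8 7 10 0; 0 12.8 7 14 0; 0 12.8 7 16.7 0; 0 12.8 7 16.7 0; 0 12.8 7 16.7 0"

```text
clock: 2.82
tool_pos: [0.4997, 0.2077, 0.1766]
orientation: [[-0.208, 0.978, 0.002], [0.978, 0.208, 0.0], [0.0, 0.002, -1.0]]
force: [0.6, 0.7, 0.5]
opening: 0.0001
grip_force: 0.0
```

```bash
python3 -c "
from g import *
s=read_state();print(s['clock'],s['tool_pos'],s['q'],s['force'],s['ft_torque'])
for k,(th,b) in enumerate([(1.11,.04),(1.11,.032)]+[(t,.031) for t in np.arange(1.0,-.01,-.1)]): print(th,*go(th,.130,b,.175))
d=cam('top'); save(d,'t2.png',(215,100,385,250),4)
"
```

```text
2.825 [0.49972094 0.20767659 0.17663857] [2.48094327e-01 7.64382145e-02 1.81422299e+00 2.59745522e-05
 1.24925068e+00 3.80855266e-02] [0.60953103 0.66357577 0.49758463] [ 0.04509839  0.0036518  -0.04001387]
1.11 [-1.45 -0.03  0.16] -0.004
1.11 [-2.25 -0.02  0.16] -0.004
1.0 [-3.79 -0.28  0.16] -0.114
0.9 [-5.13 -0.37  0.16] -0.214
0.8 [-6.46 -0.33  0.16] -0.314
0.7000000000000001 [-7.79 -0.16  0.16] -0.414
0.6000000000000001 [-9.09  0.14  0.16] -0.514
0.5000000000000001 [-10.35   0.58   0.16] -0.614
0.40000000000000013 [-11.57   1.13   0.16] -0.714
0.30000000000000016 [-12.72   1.81   0.17] -0.814
0.20000000000000018 [-13.8    2.6    0.17] -0.914
0.1000000000000002 [-14.79   3.49   0.17] -1.014
2.220446049250313e-16 [-15.69   4.47   0.17] -1.114
```

View pics/t2.png

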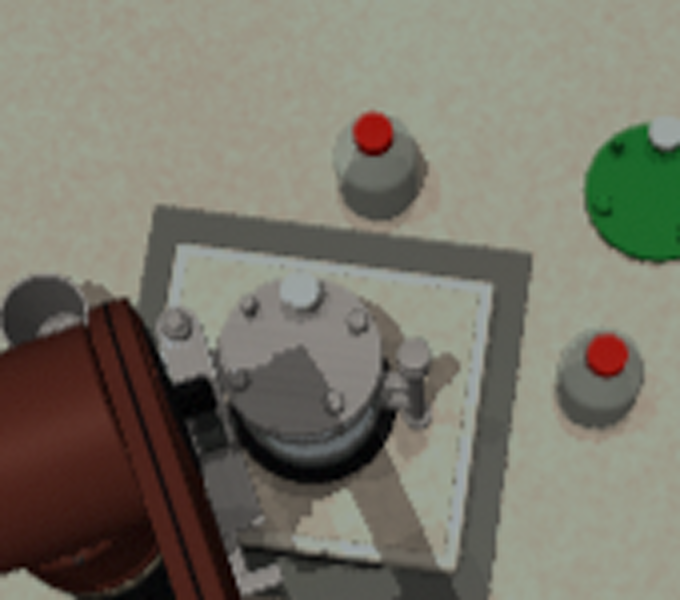

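The shut fingers stand behind the flange. The strap end is at about (255,575) in the crop and nothing has moved. Pushing now.

servo_tool --motion "0 -0.8 0 0.2 0; 0 -1.5 0 0.2 0; 0 -2.25 0 0.2 0; 0 -3 -0.15 0.2 -0.06; 0 -3.8 -0.28 0.2 -0.11; 0 -4.5 -0.34 0.2 -0.16; 0 -5.1 -0.37 0.2 -0.21; 0 -5.8 -0.36 0.2 -0.26; 0 -6.5 -0.33 0.2 -0.31; 0 -7.1 -0.25 0.2 -0.36; 0 -7.8 -0.16 0.2 -0.41; 0 -8.45 0 0.2 -0.46"

```text
clock: 4.38
tool_pos: [0.5164, 0.1243, 0.1733]
orientation: [[-0.622, 0.783, -0.001], [0.783, 0.622, 0.0], [0.001, -0.0, -1.0]]
force: [-1.2, 0.3, 0.3]
opening: 0.0001
grip_force: 0.6
```

```bash
python3 -c "
from g import *
s=read_state();print(s['clock'],s['tool_pos'],s['force'],s['ft_torque'])
for th in np.arange(.6,-.06,-.05): print(round(th,2),*go(th,.130,.031,.175))
s=cam('side'); save(s,'s2.png',(210,150,400,300),4)
"
```

```text
4.375 [0.51639843 0.12428387 0.1733247 ] [-1.19895106  0.32578827  0.30056776] [ 0.07636199  0.20660972 -0.03332088]
0.6 [-0.63 -0.03 -0.17] -0.053
0.55 [-1.29 -0.14 -0.17] -0.103
0.5 [-1.96 -0.21 -0.17] -0.153
0.45 [-2.63 -0.25 -0.17] -0.203
0.4 [-3.29 -0.25 -0.17] -0.253
0.35 [-3.96 -0.22 -0.17] -0.303
0.3 [-4.63 -0.16 -0.17] -0.353
0.25 [-5.29 -0.06 -0.17] -0.403
0.2 [-5.94  0.07 -0.17] -0.453
0.15 [-6.59  0.23 -0.17] -0.503
0.1 [-7.23  0.42 -0.17] -0.553
0.05 [-7.86  0.64 -0.17] -0.603
-0.0 [-8.48  0.9  -0.17] -0.653
-0.05 [-9.08  1.19 -0.17] -0.703
```

View pics/s2.png

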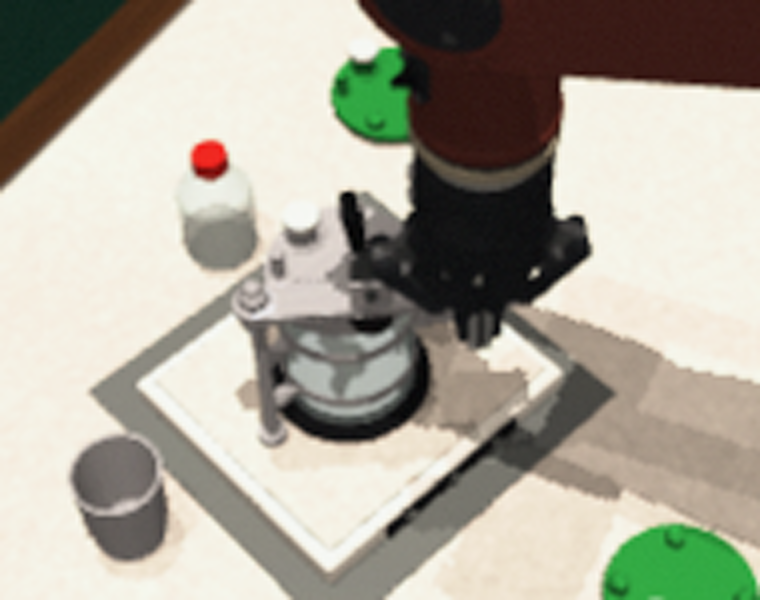

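The strap is following. Its finger contact is at about (480,330) and the lever at (350,235) is still upright. The gripper's hinge-side knuckle sits close to the lever, so I'll shift 7 mm outward while I continue.

servo_tool --motion "0 -0.6 -0.1 -0.1 -0.05; 0 -1.3 -0.4 -0.1 -0.1; 0 -1.95 -0.65 -0.1 -0.15; 0 -2.6 -0.9 -0.1 -0.2; 0 -3.3 -0.95 -0.1 -0.25; 0 -3.95 -0.9 -0.1 -0.3; 0 -4.6 -0.85 -0.1 -0.35; 0 -5.3 -0.75 -0.1 -0.4; 0 -5.95 -0.6 -0.1 -0.45; 0 -6.6 -0.45 -0.1 -0.5; 0 -7.0 -0.35 -0.1 -0.535; 0 -7.25 -0.3 -0.1 -0.555"

```text
clock: 5.92
tool_pos: [0.5591, 0.0658, 0.1742]
orientation: [[-0.941, 0.339, -0.001], [0.339, 0.941, -0.0], [0.001, -0.0, -1.0]]
force: [-1.6, -0.4, -0.3]
opening: -0.0002
grip_force: 0.5
```

```bash
python3 -c "
from g import *
s=read_state();print(s['clock'],s['tool_pos'],s['force'],s['ft_torque'])
for th in np.arange(.1,-.06,-.025): print(round(th,3),*go(th,.137,.031,.175))
s=cam('side');P=cloud(s)
m=(s['range_z']>0)&(P[...,2]>.166)&(P[...,2]<.180)&(np.hypot(P[...,0]-.638,P[...,1]-.182)<.06)&(np.hypot(P[...,0]-.638,P[...,1]-.182)>.014)
Q=P[m]; print(len(Q),cv2.minAreaRect(Q[:,:2].astype(np.float32)),np.degrees(home))
"
```

```text
5.925 [0.55911801 0.06577889 0.17419455] [-1.62177003 -0.41776877 -0.34159553] [-0.03124775  0.27264761 -0.01232654]
0.1 [-0.37 -0.09 -0.08] 0.001
0.075 [-0.71 -0.16 -0.08] -0.024
0.05 [-1.06 -0.23 -0.08] -0.049
0.025 [-1.4  -0.28 -0.08] -0.074
0.0 [-1.75 -0.33 -0.08] -0.099
-0.025 [-2.1  -0.37 -0.08] -0.124
-0.05 [-2.45 -0.4  -0.08] -0.149
210 ((0.6332594156265259, 0.14643557369709015), (0.05039266124367714, 0.04505708068609238), 67.39290618896484) -104.13606179814708
```

servo_tool --motion "0 -0.4 -0.1 0 0; 0 -0.7 -0.15 0 -0.025; 0 -1.0 -0.2 0 -0.05; 0 -1.2 -0.25 0 -0.065; 0 -1.4 -0.28 0 -0.075; 0 -1.6 -0.3 0 -0.09"

```text
clock: 6.72
tool_pos: [0.5733, 0.0578, 0.1743]
orientation: [[-0.968, 0.252, -0.0], [0.252, 0.968, -0.0], [0.0, -0.0, -1.0]]
force: [-1.9, 0.1, 0.3]
opening: 0.0001
grip_force: 0.6
```

servo_tool --motion "0 -0.15 0 0 0; 0 -0.3 0 0 0; 0 -0.4 0 0 0; 0 -0.5 0 0 0; 0 -0.5 0 0 0"

```text
clock: 7.35
tool_pos: [0.5776, 0.0568, 0.1743]
orientation: [[-0.967, 0.253, -0.001], [0.253, 0.967, 0.0], [0.001, -0.0, -1.0]]
force: [-4.7, -0.5, 3.1]
opening: 0.0001
grip_force: 2.5
```

servo_tool --motion "0 -0.1 0 0 0; 0 -0.2 0 0 0; 0 -0.2 0 0 0"

```text
clock: 7.72
tool_pos: [0.5777, 0.0568, 0.1743]
orientation: [[-0.968, 0.253, -0.006], [0.253, 0.968, 0.001], [0.006, -0.001, -1.0]]
force: [-14.0, 0.7, 7.9]
opening: 0.0001
grip_force: 6.6
```

The strap is at its stop: 14 N with no further motion, and the finger is 28 mm off the centre line as expected. I'll back off, rise and check.

servo_tool --motion "0 2 0 0 0; 0 5 0 0 0; 0 8 0 0 0; 0 8 0 -5 0; 0 8 0 -10 0; 0 8 0 -12 0; 0 14 0 -12 0; 0 18 0 -12 0"

```text
clock: 8.72
tool_pos: [0.4052, 0.1021, 0.2945]
orientation: [[-0.967, 0.253, 0.002], [0.253, 0.967, 0.0], [-0.001, 0.001, -1.0]]
force: [0.3, -0.1, -0.1]
opening: 0.0005
grip_force: 0.0
```

```bash
python3 -c "
from g import *
s=read_state();print(s['clock'],s['tool_pos'],s['force'])
u=np.array([np.cos(home),np.sin(home)]);n=np.array([-u[1],u[0]])
for nm in('side','top'):
    c=cam(nm);P=cloud(c);ok=c['range_z']>0
    X=(P[...,:2]-pv)@u; Y=(P[...,:2]-pv)@n; Z=P[...,2]
    m=ok&(X>0)&(X<.17)&(abs(Y)<.03)
    for lo,hi in((.166,.18),(.18,.19),(.2,.22),(.22,.24),(.24,.27)):
        k=m&(Z>lo)&(Z<hi); print(nm,lo,k.sum(),[(round(a[k].min(),3),round(a[k].mean(),3),round(a[k].max(),3)) for a in(X,Y)] if k.any() else '')
    # flange
    save(c,nm+'3.png',(210,140,400,290),4)
for r,b,z in((.115,0,.33),(.115,0,.253),(.095,0,.253)): print(go(0,r,b,z))
"
```

```text
8.725 [0.405195   0.10209452 0.29454777] [ 0.30909632 -0.07844961 -0.149063  ]
side 0.166 486 [(np.float64(0.0), np.float64(0.074), np.float64(0.163)), (np.float64(-0.019), np.float64(-0.002), np.float64(0.029))]
side 0.18 110 [(np.float64(0.0), np.float64(0.105), np.float64(0.149)), (np.float64(-0.019), np.float64(-0.007), np.float64(0.011))]
side 0.2 37 [(np.float64(0.058), np.float64(0.066), np.float64(0.075)), (np.float64(-0.012), np.float64(-0.003), np.float64(0.007))]
side 0.22 23 [(np.float64(0.058), np.float64(0.061), np.float64(0.068)), (np.float64(-0.011), np.float64(-0.004), np.float64(0.006))]
side 0.24 66 [(np.float64(0.055), np.float64(0.059), np.float64(0.065)), (np.float64(-0.011), np.float64(-0.002), np.float64(0.013))]
top 0.166 564 [(np.float64(0.0), np.float64(0.079), np.float64(0.164)), (np.float64(-0.018), np.float64(0.0), np.float64(0.029))]
top 0.18 157 [(np.float64(0.0), np.float64(0.102), np.float64(0.159)), (np.float64(-0.018), np.float64(-0.005), np.float64(0.012))]
top 0.2 59 [(np.float64(0.062), np.float64(0.074), np.float64(0.083)), (np.float64(-0.012), np.float64(-0.001), np.float64(0.013))]
top 0.22 15 [(np.float64(0.063), np.float64(0.069), np.float64(0.071)), (np.float64(-0.01), np.float64(-0.0), np.float64(0.01))]
top 0.24 73 [(np.float64(0.057), np.float64(0.064), np.float64(0.07)), (np.float64(-0.011), np.float64(-0.001), np.float64(0.011))]
(array([-20.73,   2.07,  -3.5 ]), -0.007)
(array([-20.72,   2.06,   4.2 ]), -0.007)
(array([-20.71,   4.06,   4.2 ]), -0.007)
```

View pics/side3.png

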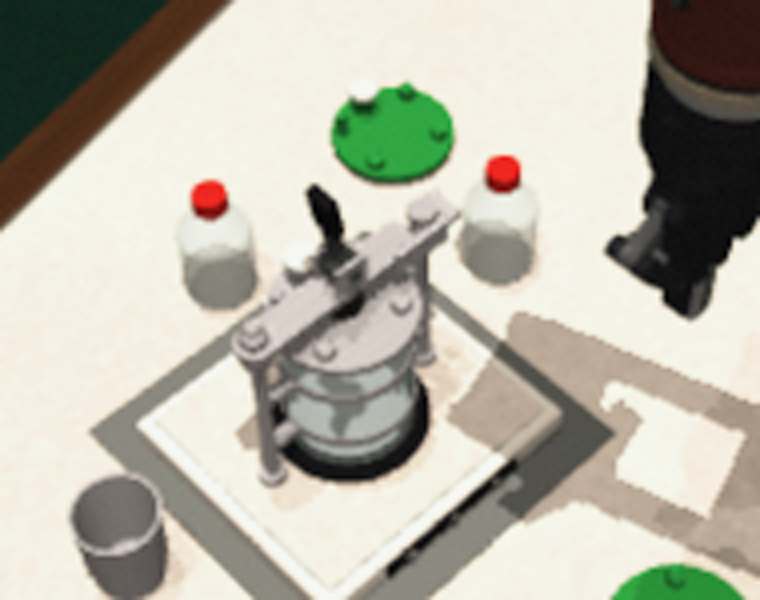

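View pics/top3.png

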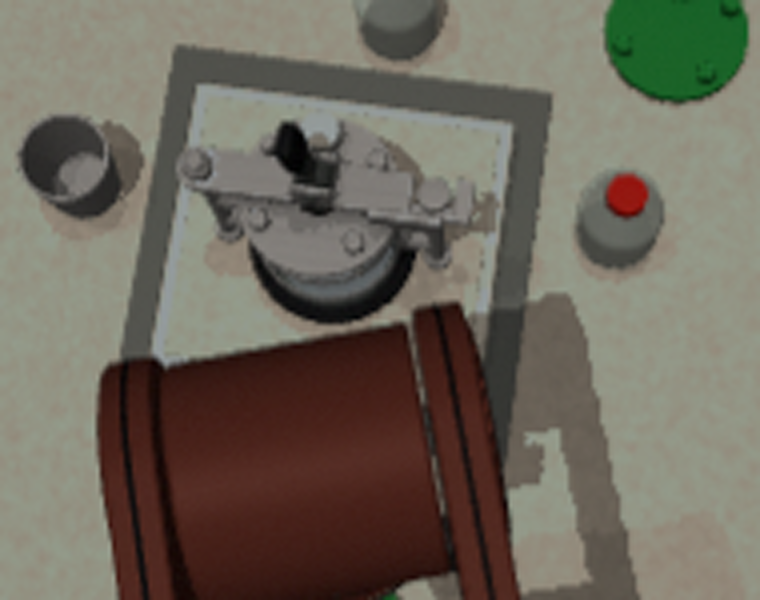

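Both views show the strap home: its end is under the stud head at side (425,212), and the lever is up at (325,215). Next I'll move behind the lever, on its stud side.

servo_tool --motion "0 0 0 -3.5 0; 0 -5 0.5 -3.5 0; 0 -10 1 -3.5 0; 0 -15 1.5 -3.5 0; 0 -20.7 2 -3.5 0; 0 -20.7 2 -3.5 0; 0 -20.7 2 0 0; 0 -20.7 2 4.2 0; 0 -20.7 2 4.2 0"

```text
clock: 9.95
tool_pos: [0.6091, 0.0687, 0.2487]
orientation: [[-0.967, 0.253, -0.007], [0.253, 0.967, 0.0], [0.006, -0.001, -1.0]]
force: [-0.3, -0.4, 0.1]
opening: -0.0
grip_force: 0.0
```

```bash
python3 -c "
from g import *
s=read_state();print(s['clock'],s['tool_pos'],s['force'])
h=.0145
for f in np.r_[np.arange(.1,1.5,.1)]:
    S,C=np.sin(f),np.cos(f); r=.05
    print(round(f,2),*go(0,.070-(r*S-.005*C)+h,0,.192+r*C+.005*S+.011))
"
```

```text
9.95 [0.60905166 0.06868965 0.24866696] [-0.31627878 -0.38112444  0.10803872]
0.1 [-0.01  3.25 -0.46] -0.009
0.2 [-0.    3.75 -0.44] -0.009
0.3 [ 0.    4.24 -0.36] -0.009
0.4 [ 0.    4.73 -0.24] -0.009
0.5 [ 0.01  5.2  -0.07] -0.009
0.6 [0.01 5.66 0.15] -0.009
0.7 [0.01 6.08 0.41] -0.009
0.8 [0.01 6.48 0.71] -0.009
0.9 [0.02 6.85 1.06] -0.009
1.0 [0.02 7.18 1.43] -0.009
1.1 [0.02 7.48 1.84] -0.009
1.2 [0.02 7.73 2.28] -0.009
1.3 [0.01 7.93 2.74] -0.009
1.4 [0.01 8.09 3.21] -0.009
```

servo_tool --motion "0 0 1 -0.3 0; 0 0 2 -0.3 0; 0 0 3 -0.4 0; 0 0 3.75 -0.4 0; 0 0 4.25 -0.35 0; 0 0 4.75 -0.25 0; 0 0 5.2 -0.1 0; 0 0 5.65 0.15 0; 0 0 6.1 0.4 0; 0 0 6.5 0.7 0; 0 0 6.85 1.05 0; 0 0 6.85 1.05 0"

```text
clock: 11.45
tool_pos: [0.6284, 0.1353, 0.2412]
orientation: [[-0.968, 0.253, -0.001], [0.253, 0.968, 0.0], [0.001, -0.0, -1.0]]
force: [0.2, 0.0, 0.3]
opening: -0.0
grip_force: 0.2
```

```bash
python3 -c "
from g import *
s=read_state();print(s['clock'],s['tool_pos'],s['force'])
h=.0145
for f in np.r_[np.arange(.8,1.5,.1)]:
    S,C=np.sin(f),np.cos(f); r=.05
    print(round(f,2),*go(0,.070-(r*S-.005*C)+h,0,.192+r*C+.005*S+.011))
c=cam('side');save(c,'s4.png',(240,160,360,260),5)
"
```

```text
11.45 [0.62838058 0.13532719 0.24117249] [0.18619013 0.01476421 0.33319943]
0.8 [ 0.2  -0.45 -0.02] -0.009
0.9 [ 0.21 -0.09  0.32] -0.009
1.0 [0.21 0.25 0.7 ] -0.009
1.1 [0.21 0.54 1.1 ] -0.009
1.2 [0.21 0.79 1.54] -0.009
1.3 [0.21 0.99 2.  ] -0.009
1.4 [0.22 1.15 2.47] -0.009
```

View pics/s4.png

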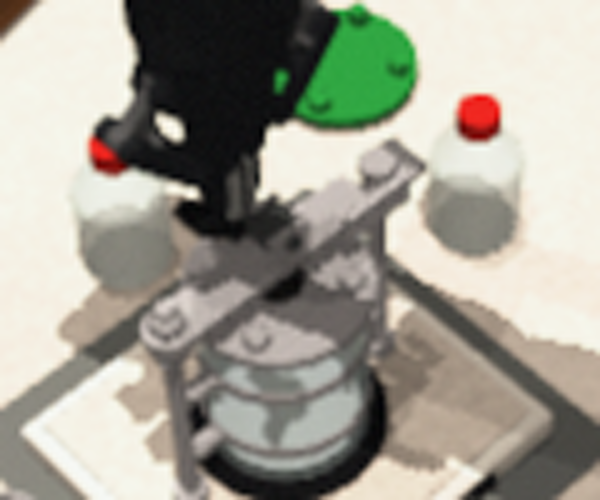

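The lever paddle, at about (210,215), is leaning towards the hinge under the fingertips. Continuing over and down.

servo_tool --motion "0 0.2 0 0.3 0; 0 0.2 0.25 0.6 0; 0 0.2 0.5 0.95 0; 0 0.2 0.65 1.2 0; 0 0.2 0.8 1.5 0; 0 0.2 0.95 1.75 0; 0 0.2 1.0 2.0 0; 0 0.2 1.1 2.2 0; 0 0.2 1.15 2.4 0; 0 0.2 1.15 2.5 0; 0 0.2 1.15 2.5 0"

```text
clock: 12.88
tool_pos: [0.6294, 0.1466, 0.2166]
orientation: [[-0.967, 0.253, -0.0], [0.253, 0.967, -0.0], [0.0, -0.0, -1.0]]
force: [0.2, 0.7, 3.5]
opening: 0.0
grip_force: 1.6
```

servo_tool --motion "0 0 0 0.1 0; 0 0 0 0.2 0; 0 0 0 0.3 0; 0 0 0 0.4 0; 0 0 0 0.4 0"

```text
clock: 13.5
tool_pos: [0.6297, 0.1469, 0.2149]
orientation: [[-0.968, 0.253, 0.001], [0.253, 0.968, 0.001], [-0.001, 0.001, -1.0]]
force: [-3.8, 1.8, 13.1]
opening: -0.0001
grip_force: 6.3
```

servo_tool --motion "0 0 0 0.1 0; 0 0 0 0.2 0; 0 0 0 0.2 0"

```text
clock: 13.88
tool_pos: [0.6299, 0.147, 0.2146]
orientation: [[-0.968, 0.253, 0.002], [0.253, 0.968, 0.001], [-0.002, 0.001, -1.0]]
force: [-7.8, 1.7, 20.6]
opening: 0.0
grip_force: 9.9
```

servo_tool --motion "0 0 0 -2 0; 0 0 0 -6 0; 0 0 0 -12 0; 0 5 0 -12 0; 0 10 0 -12 0; 0 15 0 -12 0; 0 20 0 -12 0; 0 20 0 -12 0"

```text
clock: 14.88
tool_pos: [0.4335, 0.1975, 0.3305]
orientation: [[-0.968, 0.251, -0.001], [0.251, 0.968, -0.001], [0.001, -0.001, -1.0]]
force: [1.0, 0.4, 0.5]
opening: -0.0003
grip_force: 0.0
```

```bash
python3 -c "
from g import *
s=read_state();print(s['clock'],s['tool_pos'],s['force'])
u=np.array([np.cos(home),np.sin(home)]);n=np.array([-u[1],u[0]])
for nm in('side','top'):
    c=cam(nm);P=cloud(c);ok=c['range_z']>0
    X=(P[...,:2]-pv)@u; Y=(P[...,:2]-pv)@n; Z=P[...,2]
    m=ok&(X>-.03)&(X<.17)&(abs(Y)<.03)
    for lo,hi in((.166,.18),(.197,.23)):
        k=m&(Z>lo)&(Z<hi); print(nm,lo,k.sum(),[(a[k].min().round(3),a[k].mean().round(3),a[k].max().round(3)) for a in(X,Y,Z)] if k.any() else '')
        if lo>.19 and k.sum()>5: print('slope',np.polyfit(X[k],Z[k],1))
    save(c,nm+'5.png',(210,140,400,290),4)
"
```

```text
14.875 [0.43347695 0.19749468 0.33051864] [0.99321113 0.39084201 0.50164551]
side 0.166 446 [(np.float64(-0.013), np.float64(0.073), np.float64(0.163)), (np.float64(-0.019), np.float64(-0.004), np.float64(0.03)), (np.float64(0.166), np.float64(0.174), np.float64(0.18))]
side 0.197 226 [(np.float64(-0.001), np.float64(0.036), np.float64(0.081)), (np.float64(-0.013), np.float64(-0.0), np.float64(0.013)), (np.float64(0.197), np.float64(0.202), np.float64(0.21))]
slope [-0.08547024  0.20529446]
top 0.166 467 [(np.float64(-0.011), np.float64(0.089), np.float64(0.164)), (np.float64(-0.018), np.float64(-0.001), np.float64(0.03)), (np.float64(0.167), np.float64(0.176), np.float64(0.18))]
top 0.197 299 [(np.float64(0.002), np.float64(0.041), np.float64(0.083)), (np.float64(-0.012), np.float64(0.001), np.float64(0.014)), (np.float64(0.197), np.float64(0.203), np.float64(0.212))]
slope [-0.10459335  0.20782772]
```

View pics/side5.png

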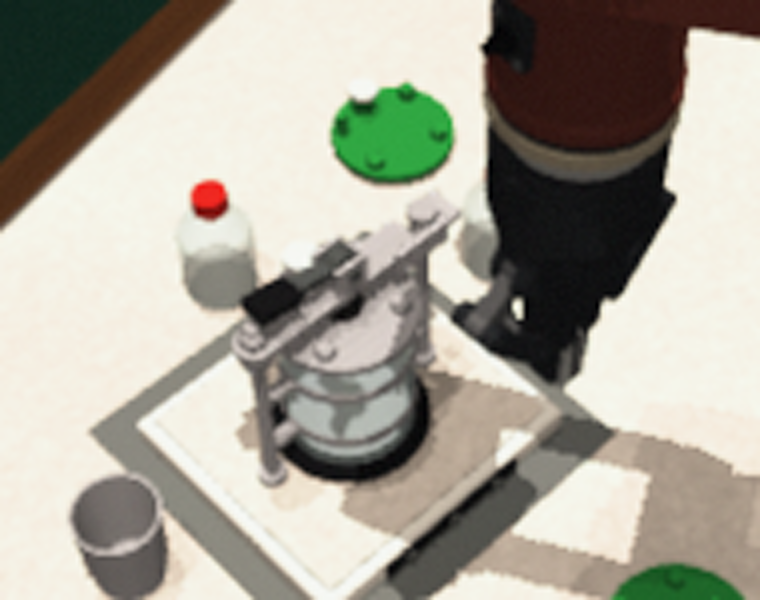

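The lever lies flat along the strap with its paddle at (270,300). The strap is still under the stud head, the headplate and bystanders have not moved, and the arm is clear. Handing in.

```bash
python3 -c "
from station import *
print(job_done())"
```

```text
the job is handed in; nothing more can be done
None
```

The strap is home under the stud head, the cam lever is down on its stop, the arm is clear, and the job was handed in at about 15 s; foot force was not measured and no verdict came back.

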